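# Reset the tripped breaker under the push-latch cover

### The arm

A 6-joint arm with a two-finger parallel gripper is mounted at the origin on the work surface. World frame = base frame: x ahead of the robot, y to its left, z up, the work surface at z = 0. Lengths are in m, angles in rad, forces in N, time in s.
With the tool pointing down it reaches from about 0.35 to 0.85 m from the base axis. Payload 8.1 kg.
Tool frame: the origin (TCP) lies at the very end of the fingers, on their centre line; the grasp point (between the pads) lies robot.hold_point_z behind it (robot.hold_point_z is the distance from the TCP to the grasp point, in m); z points along the fingers, y is the direction in which the jaws open and shut (so a half turn about z gives the same grasp; the last joint's range is limited). The gripper opens to 93 mm and grips with 3 to 60 N. Pads are 15 mm wide; open, the fingers measure 128 mm over their backs; the gripper's body (75 mm by 188 mm) begins 65 mm behind the grasp point.
Start: joints at [-1.334, 0.13, 1.488, -0, 1.523, -0.085], TCP at [0.19, -0.569, 0.219] pointing down, gripper open.
Joint ranges: [-2.96, 2.96], [-0.89, 2.26], [0.02, 2.5], [-1.34, 4.48], [0, 2.73], [-2.66, 2.66]. Speed limits (rad/s): [2.39, 2.39, 2.79, 3.14, 3.14, 3.14].

### API

Orientations are given as a rotation vector (axis times angle).
In Python, from plant import robot, cams gives the robot as it stands. The module is installed in compiled form; this text tells all that it offers.
- The arm moves only by the tool step_arm, never from a script. Its argument "deltas" is a list of rows, each an object with "offset": the shift along the tool's x, y, z in cm, a list of three; "roll": the turn about the tool's z in rad. In form: [{"offset": [x, y, z], "roll": roll}, ...]. A call has 1 to 12 rows; each row shifts and turns the commanded pose from where the row before left it, along the tool's axes as they then stand; what a row does not reach is not made up. A row lasts 1/8 s, in which the tool goes at most 62.5 mm and 10.7 degrees, less where a joint would pass 70% of its speed; a pose out of reach is approached as far as the arm can. A call with a gripper value outside its range is refused whole. "fingers" is the finger opening in cm, from 0 to 9.3, set as the call begins (left out, the last holds). The fingers move at their own pace and stop on an object; "grip_force" is the grip in N (left out, the last holds). Time passes only in rows, so rows that do not move let the fingers close. It gives the time, the measured TCP pose, the force and the opening at its end, in the units of the state.
- robot.read_state(): the state, without advancing time (a new reading comes with each control period).
- cams.read_camera(name): name is "scene" or "top"; returns a dict with "pixels" (384x512x3 uint8, red, green, blue), "fx", "fy", "cx", "cy" (pixels), "extrinsics" (4x4, takes a point from world to camera coordinates). Camera axes: x right, y down, z forward; pixel columns grow to the right and rows downward; lengths in m; the calibration is good to about 2 mm. A picture is of the moment at which its call begins. There is no depth.
- robot.close_job(): hands the job in, once; it reports no verdict.
Trained networks look in a picture, given as the dict that the camera call returned (one of the last four; its "shot" number tells which), for a name from the list of things; names that differ only in an ending like _2 or _b are one class to them, and where a whole thing is asked for, a point or a joint stands for the part that bears it (a point fixed in the world has none). Each returns a list of dicts, best first, with "score" (0 to 1); they miss things now and then, are a little off and sometimes report something else, mostly with a low value. They report only what shows in the picture. A call takes as long as a camera call.
- cams.boxes_of(picture, thing): "xy" ([column, row] in pixels, amid what is visible of it).
- cams.silhouettes(picture, thing): "mask" (384x512 bool, what is visible of it) and "xy" ([column, row] in pixels, amid what is visible of it).
- cams.pinpoint(picture, thing): "xy" ([column, row] in pixels: a listed point, or the origin of a listed thing).
The state is a dict: "t": time; "q": joint angles; "dq": joint speeds; "joint_torque": joint torques, N m; "tool_pos": TCP position; "orientation": TCP orientation; "force": force on the tool from outside, world axes, zero at the start; "wrist_torque": the same for the moment, N m; "opening": finger opening in m.
Only numpy, scipy, OpenCV 4.12 (cv2) and the standard library are available. Lean on these libraries where they do the work, as an engineer would, in place of code of your own. Each camera call takes 0.05 s, during which the arm holds its last target. There are 200 camera calls.

### The job

The vacuum press has tripped its breaker. With the fingertips only, press the blue cover of the grey control box in at its yellow dot and let go so that it pops up and swings fully open, push the red reset plunger inside fully home, then push the cover shut and press it in until it latches and stays shut. Do not pick anything up or shift the other things on the bench.

Things in the scene. Friction and masses are not known exactly. Their poses are not given: they have to be found in the camera images.
- box: fixed grey control box, base 176 x 120 mm (x, y), open on top under its cover. Origin: centre of its underside; +x runs from the hinge side (towards the robot) to the free-edge side. Side walls 64 mm tall, 104 mm apart inside. The red plunger stands on the middle line, 2 mm along +x, 80 mm from the hinge. A black latch housing stands inside the far wall, 48 mm along +x. Yaw up to 0.45 rad
- cover_hinge (a point): middle of the cover's hinge line on the box: 78 mm from the box origin along -x, 70 mm up. The hinge line runs along the box's y axis, on the robot's side of the box; the cover's outer face lies in its plane
- cover_press (a point): yellow 24 mm dot on the outer face of the blue cover, 122 mm from the hinge, on the middle line; z axis out of the outer face, x axis from hinge to free edge. Cover: plate 145 mm (from the hinge) x 100 mm x 5 mm with a lip at its free edge reaching 26 mm inward. The dot is 70 to 73 mm above the bench when latched. Press slowly, under 50 mm/s: a knock may not work the latch
- cover (a joint): cover angle (rad): 0 to 0.03 latched, level; grows as it opens; 1.75 fully open, upright, leaning 0.18 towards the robot; -0.085 pressed in to the stop, 10 mm down at the dot. Push-push latch: press to the stop, let go, and a damped spring swings it open in about 2 s; push it round from outside (1 to 2 N), press to the stop (5 to 10 N is fine), let go: it latches. One more press reopens it
- plunger_top (a point): centre of the flat top of the red reset plunger (22 mm across), which moves straight down; standing out its top is 34 to 36 mm above the bench, pushed home 28 mm, 2 mm above its 30 mm wide black collar. About 34 mm below the shut cover
- plunger (a joint): how far the plunger is pushed in (m): 0 to 0.002 at the start, 0.008 fully home. It resists with about 3 N and stays where it is left
- straightedge: steel straightedge 400 x 30 x 4 mm lying flat, its length along its y; origin under its centre. Leave alone
- roller: yellow seam roller, 36 mm roller with a 130 mm handle along its -x; origin under the roller. Leave alone
- template: rosewood pattern template, 110 x 97 x 6 mm; origin under its centre. Leave alone
- press_screw: brass press screw standing on its 48 mm foot, 100 mm tall with a cross handle 100 mm across; origin under its centre. Leave alone
- glue: white glue bottle, 56 mm across, 150 mm tall; origin under its centre. Leave alone
- pin_tray: black open tray 100 x 70 x 25 mm; origin under its centre. Leave alone
- jig: aluminium jig plate 220 x 160 x 12 mm with a panel and a red toggle clamp, 145 mm tall, fixed; origin under its centre. Leave alone

How it is judged:
On the way, in this order (a step that is already met when the one before it is completed fails the run):
1. the cover has popped and swung open (value of joint cover above 1.5 rad), for 0.1 s.
2. the plunger is pushed home while the cover is open (value of joint plunger above 0.0065 m and value of joint cover above 1 rad), for 0.05 s.
3. the cover is shut again (value of joint cover below 0.06 rad), for 0.1 s.
At the end, for the whole second after the job is handed in: the cover stays latched level (within 0.06 rad) and still by itself, and the plunger is pushed in by at least 6.5 of its 8 mm (value of joint cover between -0.06 and 0.06 rad and velocity of joint cover between -0.05 and 0.05 rad/s and value of joint plunger above 0.0065 m); the robot touches nothing.
It fails at once if a bystander was lifted, carried or shifted by more than 20 mm (distance of any of straightedge, roller, template, press_screw, glue, pin_tray from where it was at the start of the episode above 0.02 m).
It also fails if it takes over 58 s, if anything falls off the work surface, if the arm or the gripper's body presses on something with over 40 N, if the wrist force passes 120 N, or if a joint passes its speed limit or range.

## Working session

There is one attempt and no reset: what is moved stays moved. The work goes in short steps, Python scripts to look and compute and a tool call to move; the robot and the scene stay as the last step left them, time stands still between calls to the robot, and variables do not carry over. Pictures are saved under pics/ and viewed, about 8 in all and at most 12, crops included, and the job is handed in when it is done.

Besides the shell and the picture viewer there is one more tool, called after "Emit:" by a JSON object that holds its "fn" and its "kwargs", one argument or row to a line. step_arm: Moves the arm, as the interface text tells. Its arguments: {"type":"object","properties":{"deltas":{"type":"array"},"fingers":{"type":"number"},"grip_force":{"type":"number"}},"required":["deltas"]}

```bash
mkdir -p pics; cat > h.py <<'E'
import numpy as np, cv2
from scipy.optimize import least_squares
from scipy.spatial.transform import Rotation as R
from plant import robot, cams
def proj(p,P):
    c=P['extrinsics']@np.r_[p,1]; return np.array([P['fx']*c[0]/c[2]+P['cx'],P['fy']*c[1]/c[2]+P['cy']])
def atz(xy,P,z):
    E=P['extrinsics']; d=E[:3,:3].T@np.array([(xy[0]-P['cx'])/P['fx'],(xy[1]-P['cy'])/P['fy'],1]); o=-E[:3,:3].T@E[:3,3]
    return o+d*(z-o[2])/d[2]
def save(P,n): cv2.imwrite('pics/'+n,cv2.cvtColor(P['pixels'],cv2.COLOR_RGB2BGR))
E
python3 - <<'E'
from h import *
np.set_printoptions(precision=4,suppress=True)
s=robot.read_state(); print(s['t'],s['tool_pos'],s['orientation'],s['force'],s['opening'],robot.hold_point_z)
I=[]
for n in('scene','top'):
    P=cams.read_camera(n); I.append(P['pixels'])
    for t,z in(('cover_press',.0715),('cover_hinge',.07),('box',0),('plunger_top',.035),('glue',0),('press_screw',0),('jig',0),('roller',0),('pin_tray',0),('straightedge',0),('template',0)):
        for r in cams.pinpoint(P,t)[:2]: print(n,t,round(r['score'],2),np.array(r['xy']),atz(r['xy'],P,z))
for i,n in enumerate(('scene','top')): cv2.imwrite(f'pics/a{i}.png',I[i][:,:,::-1])
E
```

```text
0.0 [ 0.1896 -0.5686  0.2176] [-3.0992 -0.503   0.0003] [-0.309   0.1957 -0.179 ] 0.09296354846382267 0.0188
scene cover_press 0.93 [288.4 232.9] [ 0.5929 -0.0638  0.0715]
scene cover_hinge 0.97 [235.8 222.2] [ 0.4682 -0.1019  0.07  ]
scene cover_hinge 0.21 [234.2 319.5] [ 0.605  -0.3183  0.07  ]
scene box 0.95 [269.8 246.5] [ 0.5515 -0.0764 -0.    ]
scene glue 0.66 [132.4 293.9] [ 0.349  -0.3588  0.    ]
scene press_screw 0.72 [233.5 319.1] [ 0.5823 -0.2893  0.    ]
scene roller 0.86 [164.2 332.6] [ 0.4711 -0.3952  0.    ]
scene pin_tray 0.66 [264.9 117.1] [0.2827 0.3517 0.    ]
scene straightedge 0.83 [343.1 168.7] [0.5934 0.2726 0.    ]
scene template 0.71 [267.3 118.5] [0.2927 0.3498 0.    ]
scene template 0.65 [194.8 264.6] [ 0.4238 -0.2185  0.    ]
top cover_press 0.93 [280.1 156.6] [ 0.6016 -0.0796  0.0715]
top cover_hinge 0.59 [286.2 196. ] [ 0.4716 -0.1011  0.07  ]
top box 0.74 [275.2 176.7] [ 0.5473 -0.0688  0.    ]
top glue 0.55 [361.6 234.8] [ 0.3556 -0.3623  0.    ]
top glue 0.26 [151.  248.9] [0.2934 0.3417 0.    ]
top press_screw 0.81 [339.  167.2] [ 0.5856 -0.2875  0.    ]
top press_screw 0.5 [276.1 175.2] [ 0.5526 -0.0718  0.    ]
top jig 0.94 [117.2 178.1] [0.5299 0.4688 0.    ]
top roller 0.71 [151.8 244.7] [0.3073 0.3398 0.    ]
top roller 0.67 [368.1 200. ] [ 0.4742 -0.386   0.    ]
top pin_tray 0.38 [278.4 176.4] [ 0.5486 -0.0797  0.    ]
top straightedge 0.79 [178.2 161.5] [0.5924 0.2643 0.    ]
top template 0.62 [322.  211.4] [ 0.4317 -0.2289  0.    ]
```

View pics/a0.png

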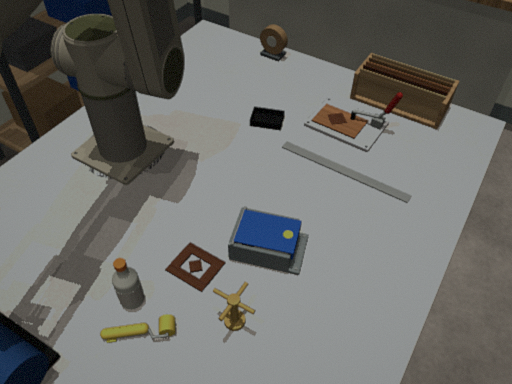

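View pics/a1.png

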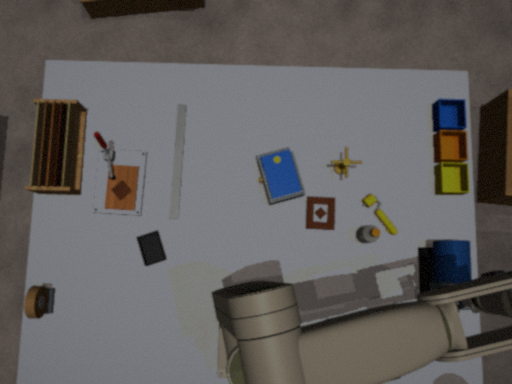

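```bash
python3 - <<'E'
from h import *
np.set_printoptions(precision=4,suppress=True)
# joint fit of box x,y,yaw ; yellow dot centroid from colour too
obs=[]
for n in('scene','top'):
    P=cams.read_camera(n)
    hsv=cv2.cvtColor(P['pixels'],cv2.COLOR_RGB2HSV)
    m=cv2.inRange(hsv,(20,100,100),(35,255,255))
    k=np.array(cams.pinpoint(P,'cover_press')[0]['xy'])
    ys,xs=np.nonzero(m); s=np.hypot(xs-k[0],ys-k[1])<15
    c=np.array([xs[s].mean()+.0,ys[s].mean()]) if s.any() else k
    print(n,k,c,s.sum(),atz(c,P,.0715))
    obs.append((P,c,(.044,0,.0715),1.))
    for t,l in(('cover_hinge',(-.078,0,.07)),('box',(0,0,0))):
        obs.append((P,np.array(cams.pinpoint(P,t)[0]['xy']),l,.5))
    for r in cams.silhouettes(P,'cover')[:1]:
        mm=r['mask'].astype(np.uint8); cs,_=cv2.findContours(mm,0,2); print(mm.sum(),[atz(q,P,.07)[:2] for q in cv2.boxPoints(cv2.minAreaRect(max(cs,key=cv2.contourArea)))])
def f(v):
    c,s=np.cos(v[2]),np.sin(v[2])
    return np.concatenate([w*(proj([v[0]+c*l[0]-s*l[1],v[1]+s*l[0]+c*l[1],l[2]],P)-q) for P,q,l,w in obs])
r=least_squares(f,[.55,-.07,.2],loss='soft_l1'); print(r.x,r.fun)
E
```

```text
scene [286.6 232.2] [287.6607 234.    ] 56 [ 0.593  -0.0676  0.0715]
2098 [array([ 0.493 , -0.1508]), array([ 0.453 , -0.0417]), array([ 0.6049, -0.011 ]), array([ 0.6345, -0.1192])]
top [278.4 156.2] [276.5862 159.2759] 29 [ 0.5923 -0.0682  0.0715]
1287 [array([ 0.5996, -0.0156]), array([ 0.6289, -0.1119]), array([ 0.489 , -0.1506]), array([ 0.4606, -0.0555])]
[ 0.5495 -0.0782  0.2444] [-0.277  -0.1551 -0.0875 -0.5755 -0.1277  0.8846 -0.1869  0.0388  0.0844
 -0.4976 -0.0685 -0.8342]
```

The scene picture shows the box at about (268,240) and the yellow dot at (288,234). The top view puts the dot at (277,159). Both agree with the fit: box at (0.5495, -0.078), yaw 0.244, dot at (0.592, -0.068). I'll move above the dot with the fingers closed.

Emit:
{"fn": "step_arm", "kwargs": {
  "deltas": [
    {"offset": [0, 0, -1], "roll": 0.078},
    {"offset": [4.26, -3.24, 0], "roll": 0},
    {"offset": [4.26, -3.24, 0], "roll": 0},
    {"offset": [4.26, -3.24, 0], "roll": 0},
    {"offset": [4.26, -3.24, 0], "roll": 0},
    {"offset": [4.26, -3.24, 0], "roll": 0},
    {"offset": [4.26, -3.24, 0], "roll": 0},
    {"offset": [4.26, -3.24, 0], "roll": 0},
    {"offset": [4.26, -3.24, 0], "roll": 0},
    {"offset": [4.26, -3.24, 0], "roll": 0},
    {"offset": [4.26, -3.24, 0], "roll": 0},
    {"offset": [4.26, -3.24, 0], "roll": 0}
  ],
  "fingers": 0,
  "grip_force": 20
}}

```text
t: 3.2
tool_pos: [0.5595, -0.1087, 0.2289]
orientation: [3.118, 0.382, 0.001]
force: [0.5, -0.3, 0.7]
opening: 0.0004
```

```bash
cat >> h.py <<'E'
V=np.array([.5495,-.0782,.2444])
def to(l,z=None):
    # tool-axis offset (cm) from the TCP to box-frame point l
    s=robot.read_state(); c,w=np.cos(V[2]),np.sin(V[2]); r=R.from_rotvec(s['orientation']).as_matrix()
    p=np.array([V[0]+c*l[0]-w*l[1],V[1]+w*l[0]+c*l[1],l[2]])
    print('t',s['t'],'tcp',s['tool_pos'],'yaw',np.arctan2(r[1,0],r[0,0]),'F',s['force'],'open',s['opening'],'offset cm',100*r.T@(p-s['tool_pos']))
np.set_printoptions(precision=4,suppress=True)
E
python3 -c "
from h import *
to((.044,0,.08))"
```

```text
t 3.2 tcp [ 0.5595 -0.1087  0.2289] yaw 0.24385830886777093 F [ 0.4751 -0.3375  0.7382] open 0.00040792855538688834 offset cm [ 4.1564 -3.2118 14.8872]
```

Emit:
{"fn": "step_arm", "kwargs": {
  "deltas": [
    {"offset": [4.2, -3.2, 0], "roll": 0},
    {"offset": [0, 0, 4], "roll": 0},
    {"offset": [0, 0, 4], "roll": 0},
    {"offset": [0, 0, 4], "roll": 0},
    {"offset": [0, 0, 2], "roll": 0},
    {"offset": [0, 0, 0], "roll": 0}
  ]
}}

```text
t: 3.95
tool_pos: [0.5904, -0.0688, 0.0873]
orientation: [-3.117, -0.382, 0.004]
force: [0.1, -0.5, -0.0]
opening: 0.0007
```

```bash
python3 -c "
from h import *
to((.044,0,.0715))"
```

```text
t 3.95 tcp [ 0.5904 -0.0688  0.0873] yaw 0.24374385853264963 F [ 0.1286 -0.4982 -0.0117] open 0.0007190620113465154 offset cm [ 0.2069 -0.0804  1.5771]
```

Emit:
{"fn": "step_arm", "kwargs": {
  "deltas": [
    {"offset": [0.1, 0, 0.4], "roll": 0},
    {"offset": [0, 0, 0.4], "roll": 0},
    {"offset": [0, 0, 0.4], "roll": 0},
    {"offset": [0, 0, 0.3], "roll": 0},
    {"offset": [0, 0, 0.3], "roll": 0},
    {"offset": [0, 0, 0.3], "roll": 0},
    {"offset": [0, 0, 0.3], "roll": 0},
    {"offset": [0, 0, 0.2], "roll": 0},
    {"offset": [0, 0, 0], "roll": 0}
  ]
}}

```text
t: 5.08
tool_pos: [0.5924, -0.0688, 0.0624]
orientation: [-3.118, -0.382, 0.0]
force: [-0.6, 0.2, 1.2]
opening: 0.0003
```

Emit:
{"fn": "step_arm", "kwargs": {
  "deltas": [
    {"offset": [0, 0, 0.15], "roll": 0},
    {"offset": [0, 0, 0.15], "roll": 0},
    {"offset": [0, 0, 0], "roll": 0}
  ]
}}

```text
t: 5.45
tool_pos: [0.5926, -0.0688, 0.0604]
orientation: [3.118, 0.382, 0.0]
force: [-3.3, 0.6, 6.9]
opening: 0.0004
```

Emit:
{"fn": "step_arm", "kwargs": {
  "deltas": [
    {"offset": [0, 0, 0.05], "roll": 0},
    {"offset": [0, 0, 0], "roll": 0},
    {"offset": [0, 0, -0.5], "roll": 0},
    {"offset": [0, 0, -1], "roll": 0},
    {"offset": [1, 0, -3], "roll": 0},
    {"offset": [2, 0, -5], "roll": 0},
    {"offset": [2, 0, -5], "roll": 0},
    {"offset": [0, 0, -4], "roll": 0},
    {"offset": [0, 0, 0], "roll": 0},
    {"offset": [0, 0, 0], "roll": 0}
  ]
}}

```text
t: 6.7
tool_pos: [0.6408, -0.0566, 0.2437]
orientation: [-3.118, -0.382, 0.001]
force: [-0.6, -0.6, 0.2]
opening: 0.0006
```

```bash
python3 - <<'E'
from h import *
P=cams.read_camera('scene'); save(P,'b0.png')
x,y=np.int32(proj([.53,-.08,.1],P)); 
cv2.imwrite('pics/b1.png',cv2.resize(P['pixels'][y-70:y+70,x-90:x+90,::-1],None,fx=4,fy=4))
print(x,y)
for r in cams.pinpoint(P,'plunger_top')[:1]: print(r, atz(r['xy'],P,.035))
to((.002,0,.045))
E
```

```text
262 219
{'xy': [272.8, 243.3], 'score': 0.41} [ 0.5645 -0.0863  0.035 ]
t 6.8 tcp [ 0.64   -0.0566  0.2422] yaw 0.24369244288548916 F [-0.3095  0.3623 -0.4862] open 0.0001748143683129114 offset cm [-9.047  -0.0645 19.7417]
```

View pics/b1.png

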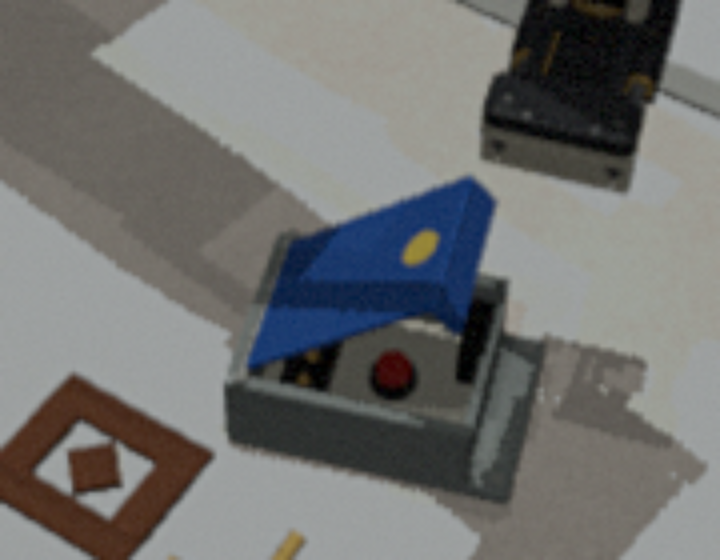

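The cover is swinging open, now about 40° up, with the red plunger showing at about pixel (270,241). I'll wait for it to finish.

Emit:
{"fn": "step_arm", "kwargs": {
  "deltas": [
    {"offset": [0, 0, 0], "roll": 0},
    {"offset": [0, 0, 0], "roll": 0},
    {"offset": [0, 0, 0], "roll": 0},
    {"offset": [0, 0, 0], "roll": 0},
    {"offset": [0, 0, 0], "roll": 0},
    {"offset": [0, 0, 0], "roll": 0},
    {"offset": [0, 0, 0], "roll": 0},
    {"offset": [0, 0, 0], "roll": 0},
    {"offset": [0, 0, 0], "roll": 0},
    {"offset": [0, 0, 0], "roll": 0},
    {"offset": [0, 0, 0], "roll": 0},
    {"offset": [0, 0, 0], "roll": 0}
  ]
}}

```text
t: 8.3
tool_pos: [0.641, -0.0567, 0.2441]
orientation: [-3.118, -0.382, -0.0]
force: [0.3, -0.8, 0.1]
opening: 0.0005
```

```bash
python3 - <<'E'
from h import *
for n in('scene','top'):
    P=cams.read_camera(n)
    if n=='scene':
        x,y=np.int32(proj([.53,-.08,.1],P)); cv2.imwrite('pics/c1.png',cv2.resize(P['pixels'][y-70:y+70,x-90:x+90,::-1],None,fx=4,fy=4))
    hsv=cv2.cvtColor(P['pixels'],cv2.COLOR_RGB2HSV)
    m=cv2.inRange(hsv,(0,150,60),(8,255,255))|cv2.inRange(hsv,(172,150,60),(180,255,255))
    k=proj([V[0]+.002,V[1],.035],P); ys,xs=np.nonzero(m); s=np.hypot(xs-k[0],ys-k[1])<10
    if s.any(): c=np.array([xs[s].mean(),ys[s].mean()]); print(n,k,c,s.sum(),atz(c,P,.034))
    for r in cams.pinpoint(P,'plunger_top')[:1]: print(r, atz(r['xy'],P,.035))
to((.002,0,.045))
E
```

```text
scene [269.8817 238.7237] [269.8302 240.6415] 53 [ 0.554  -0.0826  0.034 ]
{'xy': [235.2, 320.0], 'score': 0.53} [ 0.597  -0.3037  0.035 ]
t 8.5 tcp [ 0.641  -0.0567  0.2442] yaw 0.24382627909855706 F [ 0.6038 -0.0706  0.7533] open 0.000437160677859791 offset cm [-9.2032 -0.1234 19.9168]
```

View pics/c1.png

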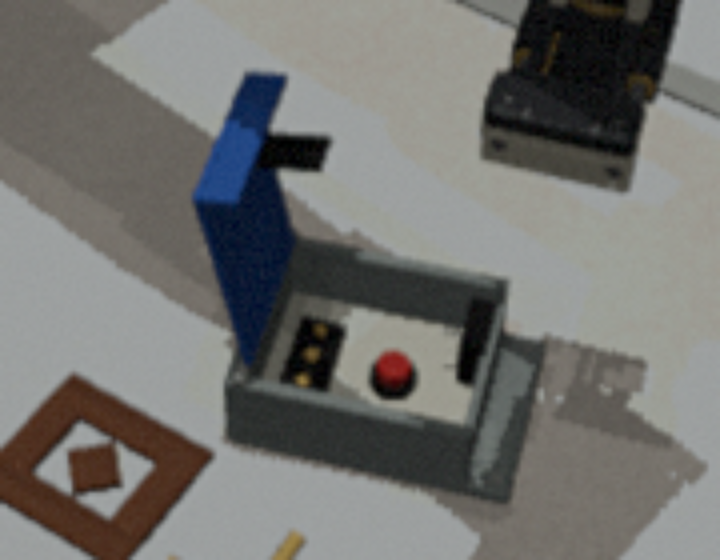

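The cover is upright and fully open, with the plunger standing out at about crop pixel (392,370). I'll go down to it.

Emit:
{"fn": "step_arm", "kwargs": {
  "deltas": [
    {"offset": [-3, 0, 0], "roll": 0},
    {"offset": [-4, 0, 0], "roll": 0},
    {"offset": [-2.1, 0, 2], "roll": 0},
    {"offset": [0, 0, 5], "roll": 0},
    {"offset": [0, 0, 5], "roll": 0},
    {"offset": [0, 0, 4], "roll": 0},
    {"offset": [0, 0, 2.5], "roll": 0},
    {"offset": [0, 0, 0], "roll": 0}
  ]
}}

```text
t: 9.5
tool_pos: [0.5506, -0.0782, 0.0567]
orientation: [-3.117, -0.382, 0.007]
force: [-0.2, 0.0, 0.2]
opening: 0.0008
```

```bash
python3 -c "
from h import *
to((.002,0,.028))"
```

```text
t 9.5 tcp [ 0.5506 -0.0782  0.0567] yaw 0.24384509451404335 F [-0.1756  0.0116  0.1564] open 0.0007838960259944972 offset cm [ 0.1061 -0.0198  2.8736]
```

Emit:
{"fn": "step_arm", "kwargs": {
  "deltas": [
    {"offset": [0.1, 0.1, 0.5], "roll": 0},
    {"offset": [0, 0, 0.5], "roll": 0},
    {"offset": [0, 0, 0.5], "roll": 0},
    {"offset": [0, 0, 0.5], "roll": 0},
    {"offset": [0, 0, 0.4], "roll": 0},
    {"offset": [0, 0, 0.3], "roll": 0},
    {"offset": [0, 0, 0], "roll": 0},
    {"offset": [0, 0, 0], "roll": 0}
  ]
}}

```text
t: 10.5
tool_pos: [0.5539, -0.0794, 0.0321]
orientation: [-3.118, -0.382, 0.0]
force: [0.1, 0.2, -0.3]
opening: 0.0006
```

Emit:
{"fn": "step_arm", "kwargs": {
  "deltas": [
    {"offset": [0, 0, 0.2], "roll": 0},
    {"offset": [0, 0, 0.1], "roll": 0}
  ]
}}

```text
t: 10.75
tool_pos: [0.5541, -0.0794, 0.0293]
orientation: [3.118, 0.382, 0.0]
force: [-1.0, -0.2, 3.3]
opening: 0.0
```

Emit:
{"fn": "step_arm", "kwargs": {
  "deltas": [
    {"offset": [0, 0, 0.1], "roll": 0},
    {"offset": [0, 0, 0.05], "roll": 0},
    {"offset": [0, 0, 0], "roll": 0}
  ]
}}

```text
t: 11.12
tool_pos: [0.5541, -0.0795, 0.0282]
orientation: [3.118, 0.382, 0.0]
force: [-2.3, 0.0, 6.8]
opening: 0.0004
```

Emit:
{"fn": "step_arm", "kwargs": {
  "deltas": [
    {"offset": [0, 0, 0.1], "roll": 0},
    {"offset": [0, 0, 0], "roll": 0},
    {"offset": [0, 0, -2], "roll": 0},
    {"offset": [0, 0, -5], "roll": 0},
    {"offset": [0, 0, -6], "roll": 0},
    {"offset": [0, 0, -6], "roll": 0},
    {"offset": [0, 0, -5], "roll": 0},
    {"offset": [0, 0, -1], "roll": 0},
    {"offset": [0, 0, 0], "roll": 0}
  ]
}}

```text
t: 12.25
tool_pos: [0.5543, -0.0795, 0.2775]
orientation: [3.118, 0.382, 0.003]
force: [0.5, 0.1, 0.0]
opening: 0.0004
```

```bash
python3 - <<'E'
from h import *
P=cams.read_camera('scene')
x,y=np.int32(proj([.53,-.08,.1],P)); cv2.imwrite('pics/d1.png',cv2.resize(P['pixels'][y-70:y+70,x-90:x+90,::-1],None,fx=4,fy=4))
to((-.145,0,.15))
E
```

```text
t 12.3 tcp [ 0.5535 -0.0793  0.2758] yaw 0.24382057546208932 F [ 0.1457  1.1659 -0.5191] open 0.0005656643576098675 offset cm [-14.854   -0.1925  12.5893]
```

View pics/d1.png

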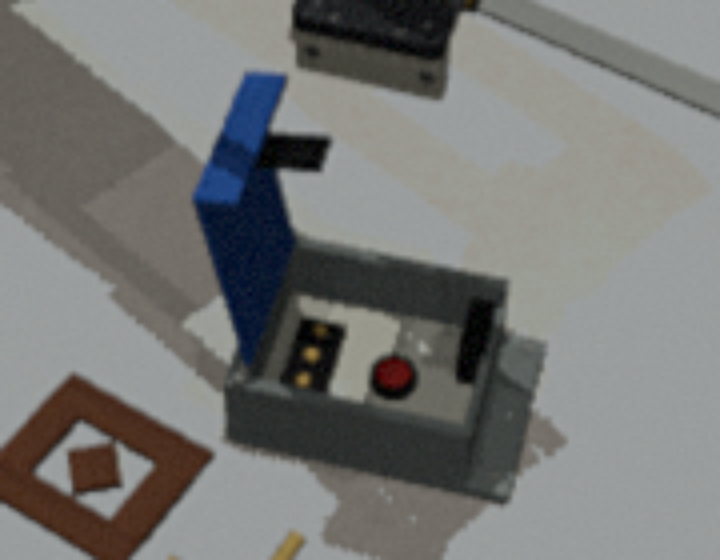

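The plunger at crop pixel (393,376) now sits low in its collar, so it is home. Next I go over the cover and behind it.

Emit:
{"fn": "step_arm", "kwargs": {
  "deltas": [
    {"offset": [-3, 0, 0], "roll": 0},
    {"offset": [-4, 0, 0], "roll": 0},
    {"offset": [-4, 0, 0], "roll": 0},
    {"offset": [-4, 0, 0], "roll": 0},
    {"offset": [0, 0, 2], "roll": 0},
    {"offset": [0, 0, 4], "roll": 0},
    {"offset": [0, 0, 4], "roll": 0},
    {"offset": [0, 0, 2.2], "roll": 0},
    {"offset": [0, 0, 0], "roll": 0},
    {"offset": [0, 0, 0], "roll": 0}
  ]
}}

```text
t: 13.55
tool_pos: [0.4084, -0.1154, 0.1544]
orientation: [-3.118, -0.382, 0.001]
force: [-0.6, -0.6, 0.6]
opening: 0.0004
```

```bash
python3 - <<'E'
from h import *
to((-.078,0,.155))
E
```

```text
t 13.55 tcp [ 0.4084 -0.1154  0.1544] yaw 0.24401008094783355 F [-0.5904 -0.6171  0.5913] open 0.0004395956513130751 offset cm [ 6.788  -0.1984 -0.0602]
```

Emit:
{"fn": "step_arm", "kwargs": {
  "deltas": [
    {"offset": [1.5, 0, 0], "roll": 0},
    {"offset": [1.5, 0, 0], "roll": 0},
    {"offset": [0.8, 0, 0], "roll": 0},
    {"offset": [1, 0, 0], "roll": 0},
    {"offset": [1, 0, 0], "roll": 0},
    {"offset": [1.2, 0, 0], "roll": 0},
    {"offset": [1.2, 0, 0], "roll": 0},
    {"offset": [1.2, 0, 0], "roll": 0},
    {"offset": [1, 0, 0], "roll": 0},
    {"offset": [1, 0, 0], "roll": 0}
  ]
}}

```text
t: 14.8
tool_pos: [0.5197, -0.0879, 0.1546]
orientation: [3.118, 0.382, -0.0]
force: [-0.4, -0.0, 0.1]
opening: 0.0004
```

```bash
python3 - <<'E'
from h import *
to((-.078,0,.07))
E
```

```text
t 14.8 tcp [ 0.5197 -0.0879  0.1546] yaw 0.2438699361181654 F [-0.3808 -0.0392  0.0823] open 0.0004004285364925361 offset cm [-4.6704 -0.2212  8.4624]
```

```bash
python3 - <<'E'
from h import *
P=cams.read_camera('scene')
x,y=np.int32(proj([.53,-.08,.1],P)); cv2.imwrite('pics/e1.png',cv2.resize(P['pixels'][y-70:y+70,x-90:x+90,::-1],None,fx=4,fy=4))
E
```

```text
(no output)
```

View pics/e1.png

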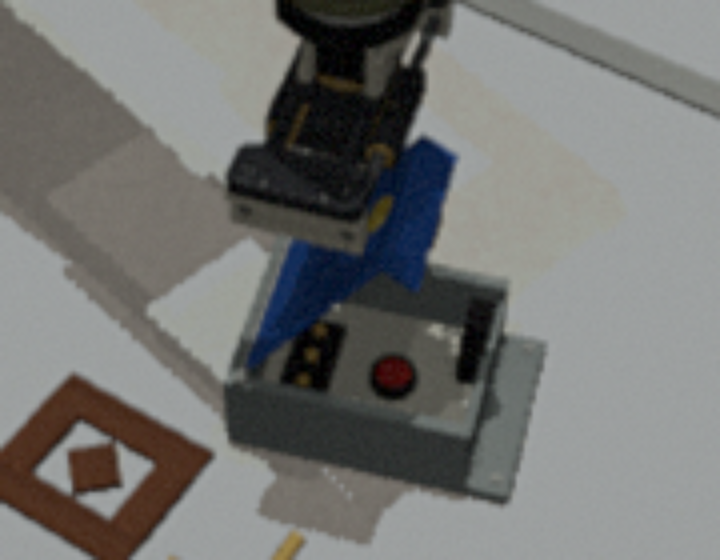

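The cover is following the fingertip, at about 55° with the dot at crop pixel (380,212). I'll carry on round the arc.

Emit:
{"fn": "step_arm", "kwargs": {
  "deltas": [
    {"offset": [1, 0, 0.5], "roll": 0},
    {"offset": [1, 0, 0.5], "roll": 0},
    {"offset": [0.7, 0, 0.65], "roll": 0},
    {"offset": [0.7, 0, 0.65], "roll": 0},
    {"offset": [0.7, 0, 0.65], "roll": 0},
    {"offset": [0.5, 0, 0.85], "roll": 0},
    {"offset": [0.5, 0, 0.85], "roll": 0},
    {"offset": [0.5, 0, 0.85], "roll": 0},
    {"offset": [0.5, 0, 0.6], "roll": 0},
    {"offset": [0.4, 0, 0.5], "roll": 0},
    {"offset": [0.3, 0, 0.4], "roll": 0},
    {"offset": [0.1, 0, 0.3], "roll": 0}
  ]
}}

```text
t: 16.35
tool_pos: [0.5862, -0.0714, 0.0815]
orientation: [3.118, 0.382, 0.0]
force: [-0.6, 0.2, 0.4]
opening: 0.0005
```

```bash
python3 - <<'E'
from h import *
to((.044,0,.061))
E
```

```text
t 16.35 tcp [ 0.5862 -0.0714  0.0815] yaw 0.24383514544841273 F [-0.567   0.1692  0.3916] open 0.0004567216666334685 offset cm [ 0.6736 -0.232   2.0534]
```

Emit:
{"fn": "step_arm", "kwargs": {
  "deltas": [
    {"offset": [0.3, -0.1, 0.3], "roll": 0},
    {"offset": [0.2, -0.1, 0.3], "roll": 0},
    {"offset": [0, 0, 0.3], "roll": 0},
    {"offset": [0, 0, 0.3], "roll": 0},
    {"offset": [0, 0, 0.3], "roll": 0},
    {"offset": [0, 0, 0.2], "roll": 0},
    {"offset": [0, 0, 0.2], "roll": 0},
    {"offset": [0, 0, 0.1], "roll": 0},
    {"offset": [0, 0, 0], "roll": 0}
  ]
}}

```text
t: 17.48
tool_pos: [0.5902, -0.0683, 0.0615]
orientation: [-3.118, -0.382, 0.001]
force: [0.2, 0.1, 1.0]
opening: 0.0004
```

Emit:
{"fn": "step_arm", "kwargs": {
  "deltas": [
    {"offset": [0, 0, 0.15], "roll": 0},
    {"offset": [0, 0, 0.1], "roll": 0},
    {"offset": [0, 0, 0], "roll": 0}
  ]
}}

```text
t: 17.85
tool_pos: [0.5904, -0.0684, 0.0604]
orientation: [3.118, 0.382, 0.0]
force: [-5.4, 1.0, 11.1]
opening: 0.0005
```

It is at the stop with 11 N, so I'll release and back off upward.

Emit:
{"fn": "step_arm", "kwargs": {
  "deltas": [
    {"offset": [0, 0, -0.3], "roll": 0},
    {"offset": [0, 0, -0.4], "roll": 0},
    {"offset": [0, 0, -0.5], "roll": 0},
    {"offset": [0, 0, -1], "roll": 0},
    {"offset": [0, 0, -3], "roll": 0},
    {"offset": [0, 0, -5], "roll": 0},
    {"offset": [0, 0, -5], "roll": 0},
    {"offset": [0, 0, -2], "roll": 0},
    {"offset": [0, 0, 0], "roll": 0},
    {"offset": [0, 0, 0], "roll": 0},
    {"offset": [0, 0, 0], "roll": 0},
    {"offset": [0, 0, 0], "roll": 0}
  ]
}}

```text
t: 19.35
tool_pos: [0.5896, -0.0682, 0.2295]
orientation: [-3.117, -0.382, 0.004]
force: [-0.6, 0.4, 0.3]
opening: 0.0005
```

```bash
python3 - <<'E'
from h import *
P=cams.read_camera('scene')
x,y=np.int32(proj([.53,-.08,.1],P)); cv2.imwrite('pics/f1.png',cv2.resize(P['pixels'][y-70:y+70,x-90:x+90,::-1],None,fx=4,fy=4))
r=cams.pinpoint(P,'cover_press')[:1]; print(r,r and atz(r[0]['xy'],P,.0715)); to((.044,0,.07))
E
```

```text
[{'xy': [290.7, 232.6], 'score': 0.89}] [ 0.5971 -0.0601  0.0715]
t 19.45 tcp [ 0.59   -0.0682  0.2303] yaw 0.24379966654738186 F [0.0412 0.2404 0.9853] open 0.0005343308379946159 offset cm [ 0.2506 -0.0016 16.0278]
```

View pics/f1.png

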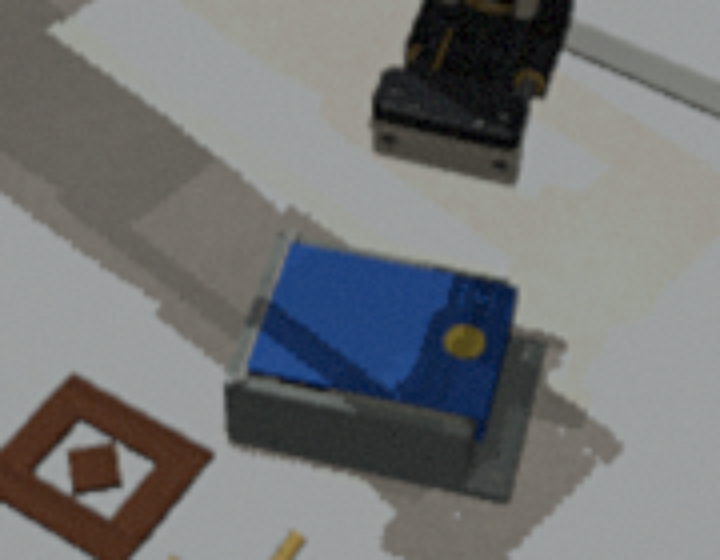

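The cover is shut after more than 1 s untouched. The dot is at crop pixel (463,341), full-image (287.8,234.2), the same as its latched position at the start. I'm handing in.

```bash
python3 -c "
from plant import robot
print(robot.close_job())"
```

```text
the job is handed in; nothing more can be done
None
```

I opened the cover, pushed the reset plunger home and latched the cover shut again. I handed the job in at about 19.5 s, well under the 58 s limit.

- **Opening:** I pressed the cover in at its dot with about 7 N and let go. The picture showed it swung fully upright.
- **Plunger:** I pushed it down to 28.2 mm above the bench, where it pushed back with 6.8 N, and then pressed about 1 mm further. The next picture showed it low in its collar.
- **Closing:** I pushed the cover round from behind and pressed it to the stop. The force was 11 N, slightly over the suggested 5 to 10 N.
- **Last check:** More than a second after letting go, the dot was within half a pixel of where it was when latched at the start. The gripper was clear at z = 0.23 m.

Two readings disagreed:
- **Dot position:** The network's last reading of the dot was about 3 px off the picture. I trusted the picture.
- **Plunger position:** With the cover fully open, the network's best plunger match was near the press screw. I ignored it and used the fitted box pose.

I didn't measure the other things on the bench again at the end. No unexpected contact forces showed up, and the pictures gave no sign that anything moved.

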